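Load the sample carrier with the capped vials

TASK

Gather the four capped vials into the sample carrier: the two tall vials go into its two wide cups and the two short vials into its two narrow cups, one vial in each cup, standing upright on the cup's floor. Leave the two open vials without caps standing where they are, and let go of everything.

Things in the scene. Friction and masses are not known exactly. Their poses are not given: they have to be found in the camera images.
- tall_vial_1_mid (a point): Capped glass vial of the TALL kind: 28 mm across, 58 mm high with its white screw cap (the top 12 mm); 20 to 35 g. Stands upright on the worktop at the start. The point is its centre, 29 mm above its underside; z is its long axis, up. Grip it about 31 mm above its underside, so that the fingertips stay clear of the cup's rim when it is set down; any yaw.
- tall_vial_2_mid (a point): Capped glass vial of the TALL kind: 28 mm across, 58 mm high with its blue screw cap (the top 12 mm); 20 to 35 g. Stands upright on the worktop at the start. The point is its centre, 29 mm above its underside; z is its long axis, up. Grip it about 31 mm above its underside, so that the fingertips stay clear of the cup's rim when it is set down; any yaw.
- short_vial_1_mid (a point): Capped glass vial of the SHORT kind: 23 mm across, 46 mm high with its black screw cap (the top 10 mm); 16 to 28 g. Stands upright on the worktop at the start. The point is its centre, 23 mm above its underside; z is its long axis, up. Grip it about 31 mm above its underside, so that the fingertips stay clear of the cup's rim when it is set down; any yaw.
- short_vial_2_mid (a point): Capped glass vial of the SHORT kind: 23 mm across, 46 mm high with its black screw cap (the top 10 mm); 16 to 28 g. Stands upright on the worktop at the start. The point is its centre, 23 mm above its underside; z is its long axis, up. Grip it about 31 mm above its underside, so that the fingertips stay clear of the cup's rim when it is set down; any yaw.
- open_tall_mid (a point): look-alike that must be left alone: an OPEN glass vial without a cap, 28 mm across and 50 mm high, shoulder narrowing to a 19 mm open neck. Loose, upright among the others. The point is its centre, 25 mm above its underside. All six vials stand at least 60 mm apart, centre to centre, and 40 mm or more from the rim (52 mm high) of the large fixed sheet-metal tray between them and the robot.
- open_short_mid (a point): look-alike that must be left alone: an OPEN glass vial without a cap, 23 mm across and 40 mm high, with a 16 mm open neck. Loose, stands upright among the others. This point is its centre, 20 mm above its underside.
- wide_cup_1_floor (a point): WIDE round shallow black plastic cup on the carrier, for a tall vial: 56 mm inside, 64 mm outside, 10 mm high, open at the top, floor 4 mm thick. All four cups stand in a square, 80 mm apart, on the carrier, a 155 mm aluminium plate (rim 12 mm high); all fixed. Which cup has which corner varies. The point is the centre of the inner floor, 10 mm above the worktop; the cup's rim is 6 mm above the point; z up, x and y along the carrier's sides.
- wide_cup_2_floor (a point): WIDE round shallow black plastic cup on the carrier, for a tall vial: 56 mm inside, 64 mm outside, 10 mm high, open at the top, floor 4 mm thick. Fixed to the carrier like the first; the point is the centre of its inner floor, 10 mm above the worktop; the rim is 6 mm above it.
- narrow_cup_1_floor (a point): NARROW round shallow black plastic cup on the carrier, for a short vial: 40 mm inside, 48 mm outside, 10 mm high, open at the top, floor 4 mm thick. Fixed to the carrier; the point is the centre of its inner floor, 10 mm above the worktop; the rim is 6 mm above it.
- narrow_cup_2_floor (a point): NARROW round shallow black plastic cup on the carrier, for a short vial: 40 mm inside, 48 mm outside, 10 mm high, open at the top, floor 4 mm thick. Fixed to the carrier; the point is the centre of its inner floor, 10 mm above the worktop; the rim is 6 mm above it.
Mind the look-alikes: they are no part of the job. Leave any green or red look-alike of the part that bears tall_vial_1_mid alone.

How it is judged:
By the outcome, as a careful person would: the job done as asked, in the order asked, and still so for the second after the job is handed in, with the robot touching nothing.
It also fails if it takes over 96 s, if anything falls off the work surface, if the arm or the gripper's body presses on something with over 40 N, if the wrist force passes 120 N, or if a joint passes its speed limit or range.

ROBOT

A 6-joint arm with a two-finger parallel gripper is mounted at the origin on a cart in front of the work surface, level with it; the furniture and walls round the work are solid. World frame = base frame: x ahead of the robot, y to its left, z up, the work surface at z = 0. Lengths are in m, angles in degrees, forces in N, time in s.
With the tool pointing down it reaches from about 0.3 to 0.75 m from the base axis. Payload 8.5 kg.
Tool frame: the origin (TCP) lies between the finger pads; the fingertips stand env.finger_overhang ahead of it and the grasp point (between the pads) lies 2 mm behind it (env.finger_overhang is the distance from the TCP to the fingertips, in m); z points along the fingers, y is the line along which they close (so a half turn about z gives the same grasp; the last joint's range is limited). The gripper opens to 85 mm and grips with 20 to 120 N. Pads are 22 mm wide; open, the fingers measure 114 mm over their backs; the gripper's body (76 mm by 85 mm) begins 54 mm behind the grasp point. The pads swing forward as they close: fully open they stand 13 mm farther back than shut.
Start: joints at [-12.336, 21.807, 74.336, -0, 83.858, -12.336], TCP at [0.55, 0, 0.248] pointing down, gripper open.
Joint ranges: [-178.18, 178.18], [-50.72, 133.34], [12.68, 142.11], [-81.47, 261.47], [9.98, 163.14], [-165.26, 165.26]. Speed limits (degrees/s): [136.94, 136.94, 180, 180, 180, 180].

INTERFACE

Orientations are given as a 3x3 rotation matrix whose columns are the frame's x, y, z axes.
In Python, from rig import env gives the robot as it stands. The module is installed in compiled form; this text tells all that it offers.
- The arm moves only by the tool jog_arm, never from a script. Its arguments are lists of equal length, an entry for each row: "hand": the finger opening in m, from 0 to 0.0854; "travel": the shift along the world's x, y, z in m, a list of three; "yaw": the turn about the world's z in rad. A call has exactly 5 rows; each row shifts and turns the commanded pose from where the row before left it; what a row does not reach is not made up. A row lasts 1/8 s, in which the tool goes at most 62.5 mm and 10.7 degrees, less where a joint would pass 70% of its speed; a pose out of reach is approached as far as the arm can. A call is refused whole if a number of a shift passes 0.0625 or a number of a turn 0.188, either way. A call with a gripper value outside its range is refused whole. The fingers move at their own pace and stop on an object; "grip_force" is the grip in N (left out, the last holds). Time passes only in rows, so rows that do not move let the fingers close, or fill a call up. It gives the time, the measured TCP pose, the force, the opening and the grip force at its end, in the units of the state.
- env.observe(): the state, without advancing time (a new reading comes with each control period).
- env.get_image(name): name is "scene" or "side" or "wrist"; returns the picture (420x560x3 uint8, red, green, blue); there is no depth.
- env.calibration(name): a dict with "fx", "fy", "cx", "cy" (pixels), "k1" (the pictures are not rectified: a ray, as slopes to the right and down, at radius r is drawn at 1 + k1 r^2 times it, then the intrinsics apply), "position" and "rotation" of the camera in the world; the wrist camera has in their place "hand_eye" (4x4, takes a point from camera to tool coordinates, whose origin is the TCP and whose axes are the flange's). Camera axes: x right, y down, z forward; pixel columns grow to the right and rows downward; lengths in m; the calibration is good to about 2 mm. A picture is of the moment at which its call begins: read the wrist's pose just before it. calibration takes no time and is no camera call.
- env.close_job(): hands the job in; it is judged then, once.
The state is a dict: "time_s": time; "q": joint angles; "qvel": joint speeds; "joint_efforts": joint torques, N m; "position": TCP position; "tool_rot": TCP orientation; "ft_force": force on the tool from outside, world axes, zero at the start; "wrist_torque": the same for the moment, N m; "grip_width": finger opening in m; "gripper_force": force on a finger pad.
Only numpy, scipy, OpenCV 4.12 (cv2) and the standard library are available. Lean on these libraries where they do the work, as an engineer would, in place of code of your own. Each camera call takes 0.05 s, during which the arm holds its last target. There are 200 camera calls.

## Working session

There is one attempt and no reset: what is moved stays moved. The work goes in short steps, Python scripts to look and compute and a tool call to move; the robot and the scene stay as the last step left them, time stands still between calls to the robot, and variables do not carry over. Pictures are saved under pics/ and viewed, at most 14 in all, crops included, and the job is handed in when it is done.

Besides the shell and the picture viewer there is one more tool, called after "Request:" by a JSON object that holds its "api" and its "payload", one argument or row to a line. jog_arm: Moves the arm, as the interface text tells. Its arguments: {"type":"object","properties":{"hand":{"type":"array"},"travel":{"type":"array"},"yaw":{"type":"array"},"grip_force":{"type":"number"}},"required":["hand","travel","yaw"]}

```bash
mkdir -p pics
python3 - <<'E'
from rig import env
import cv2,numpy as np
np.set_printoptions(precision=4,suppress=True)
for n in("scene","side","wrist"):
    cv2.imwrite(f"pics/{n}0.png",cv2.cvtColor(env.get_image(n),cv2.COLOR_RGB2BGR)); print(n,env.calibration(n))
s=env.observe();print(s["time_s"],s["position"],s["tool_rot"],env.finger_overhang,s["grip_width"])
a=[cv2.imread(f"pics/{n}0.png") for n in("scene","side")]
E
```

```text
scene {'fx': 437.15617730403073, 'fy': 437.15617730403073, 'cx': 280.8666621235721, 'cy': 209.21793127770735, 'k1': -0.05559830749496146, 'position': array([ 0.0666, -0.5758,  0.5759]), 'rotation': array([[ 0.6284, -0.461 ,  0.6266],
       [-0.7778, -0.3632,  0.5128],
       [-0.0088, -0.8097, -0.5868]])}
side {'fx': 393.5047247770173, 'fy': 393.5047247770173, 'cx': 275.26289757738726, 'cy': 214.96704758661602, 'k1': -0.07422761666679047, 'position': array([0.2957, 0.4294, 0.6009]), 'rotation': array([[-0.8462, -0.3326,  0.4163],
       [-0.5329,  0.5345, -0.656 ],
       [-0.0044, -0.7769, -0.6296]])}
wrist {'fx': 342.376335070847, 'fy': 342.376335070847, 'cx': 280.74536884660205, 'cy': 209.84281074287478, 'k1': -0.08623655323296518, 'hand_eye': array([[-0.001 , -0.9484, -0.3171,  0.0812],
       [ 1.    , -0.0013,  0.0007,  0.0002],
       [-0.0011, -0.3171,  0.9484, -0.1253],
       [ 0.    ,  0.    ,  0.    ,  1.    ]])}
0.15 [0.5498 0.     0.2479] [[ 0.      1.     -0.0011]
 [ 1.     -0.      0.0003]
 [ 0.0003 -0.0011 -1.    ]] 0.017 0.08541752264255516
```

View pics/scene0.png

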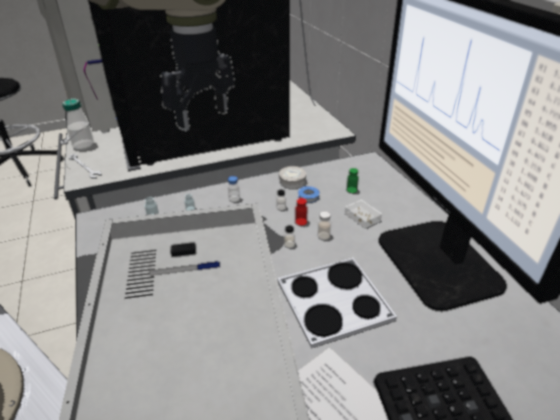

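View pics/side0.png

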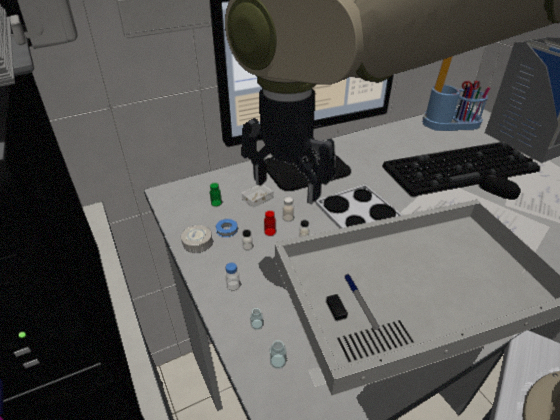

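View pics/wrist0.png

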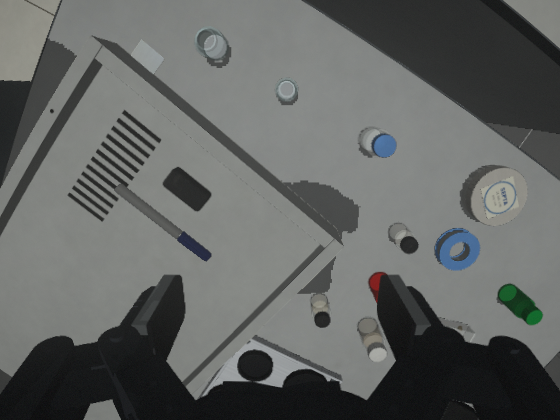

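The capped vials in the scene view are:
- tall white cap at about (324,226)
- tall blue cap at about (234,190)
- short black caps at about (281,200) and (290,237)

Things that could be mistaken for them are the red bottle (301,211), the green bottle (353,181), the open vials (152,207) and (190,202), the round tin (293,177), the blue ring (309,193) and the tray's black box. I'll check the choice in one close crop of the vials and carrier.

Run:
```python
import cv2,numpy as np
a=cv2.imread("pics/scene0.png")[165:345,210:400]
b=cv2.imread("pics/side0.png")[175:305,180:400]
A=cv2.resize(a,None,fx=2,fy=2,interpolation=2); A=cv2.resize(a,(380,360),interpolation=2);B=cv2.resize(b,(400,236),interpolation=2)
o=np.zeros((360,780,3),np.uint8);o[:,:380]=A;o[:236,380:]=B
cv2.imwrite("pics/crop0.png",o)
```

```text
(no output)
```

View pics/crop0.png

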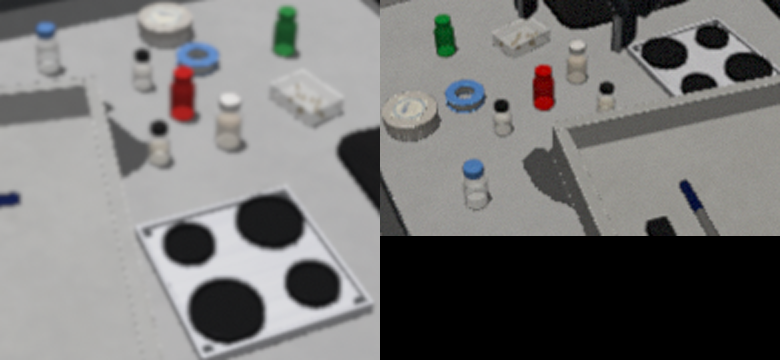

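```bash
cat > h.py <<'E'
import cv2,numpy as np
from rig import env
np.set_printoptions(precision=4,suppress=True)
def campose(n,s=None):
    c=env.calibration(n)
    if n!="wrist": return c,c["position"],c["rotation"]
    H=c["hand_eye"]; R=s["tool_rot"]; return c,s["position"]+R@H[:3,3],R@H[:3,:3]
def ray(cp,px):
    c,p,R=cp; K=np.array([[c["fx"],0,c["cx"]],[0,c["fy"],c["cy"]],[0,0,1]])
    u=cv2.undistortPoints(np.array([[px]],float),K,np.array([c["k1"],0,0,0,0]))[0,0]
    d=R@np.array([u[0],u[1],1]); return p,d/np.linalg.norm(d)
def plane(cp,px,z):
    p,d=ray(cp,px); return p+d*(z-p[2])/d[2]
def tri(rays):
    A=sum(np.eye(3)-np.outer(d,d) for p,d in rays); b=sum((np.eye(3)-np.outer(d,d))@p for p,d in rays)
    x=np.linalg.solve(A,b); return x,max(np.linalg.norm(np.cross(x-p,d)) for p,d in rays)
def mask(im,kind):
    h=cv2.cvtColor(im,cv2.COLOR_BGR2HSV)
    lo,hi={"black":((0,0,0),(180,255,75)),"blue":((95,90,60),(130,255,255)),"white":((0,0,205),(180,60,255))}[kind]
    return cv2.inRange(h,lo,hi)
def blob(im,kind,seed,r=12):
    n,l,st,ce=cv2.connectedComponentsWithStats(mask(im,kind))
    k=[i for i in range(1,n) if st[i,4]>8]
    i=min(k,key=lambda i:np.hypot(*(ce[i]-seed)))
    return ce[i],st[i]
E
python3 - <<'E'
from h import *
s=env.observe()
C={n:campose(n,s) for n in("scene","side","wrist")}
I={n:cv2.imread(f"pics/{n}0.png") for n in C}
S={"T2blue":("blue",dict(scene=(234,181),side=(232,268),wrist=(384,145))),
"Sa":("black",dict(scene=(281,193),side=(248,234),wrist=(409,245))),
"Sb":("black",dict(scene=(290,230),side=(305,223),wrist=(322,320))),
"T1white":("white",dict(scene=(324,215),side=(289,202),wrist=(377,353)))}
for k,(c,d) in S.items():
    r=[]
    for n,px in d.items():
        ce,st=blob(I[n],c,px); print(k,n,ce,st, plane(C[n],ce,.052 if k[0]=="T" else .041)); r.append(ray(C[n],ce))
    print(k,*tri(r), tri(r[::2]))
cs=[]
for px in [(304,287),(345,275),(323,320),(367,307)]:
    ce,st=blob(I["scene"],"black",px); p=plane(C["scene"],ce,.013); cs.append(p); print("cup",ce,st,p)
print([np.linalg.norm(cs[i]-cs[j]) for i,j in((0,1),(1,3),(3,2),(2,0),(0,3),(1,2))])
for px in [(345,201),(375,211)]: pass
# tray rim corners: scene corner, z=.052
print("tray",[plane(C["scene"],p,.052) for p in [(258,206),(107,212),(300,419)]])
print("open",plane(C["wrist"],(213,45),.025),plane(C["wrist"],(287,92),.02))
print("red/green",plane(C["scene"],(301,212),.025),plane(C["scene"],(353,183),.025),"tin",plane(C["scene"],(293,175),.02),"clearbox",plane(C["scene"],(363,213),.01))
E
```

```text
T2blue scene [232.2807 179.0877] [228 176  10   8  57] [0.6483 0.0414 0.052 ]
T2blue side [230.8438 267.75  ] [226 263  11  11  96] [0.6454 0.0375 0.052 ]
T2blue wrist [384.0702 145.293 ] [372 134  24  23 413] [0.6473 0.0378 0.052 ]
T2blue [0.6456 0.0384 0.054 ] 0.0012616332271796044 (array([0.6461, 0.0384, 0.0545]), np.float64(0.0005042540531112386))
Sa scene [280.6897 192.4483] [278 190   6   6  29] [ 0.6864 -0.0685  0.041 ]
Sa side [246.25 233.  ] [243 230   8   7  48] [ 0.686  -0.0692  0.041 ]
Sa wrist [408.6423 244.3618] [400 236  18  18 246] [ 0.6873 -0.069   0.041 ]
Sa [ 0.6864 -0.0688  0.0413] 0.000748983472474109 (array([ 0.6868, -0.0686,  0.0412]), np.float64(0.00043831308559854807))
Sb scene [289.075 228.95 ] [286 226   7   7  40] [ 0.5963 -0.1625  0.041 ]
Sb side [304.0909 223.1364] [301 220   8   7  44] [ 0.5967 -0.1633  0.041 ]
Sb wrist [321.6845 319.2233] [314 312  16  16 206] [ 0.5973 -0.1634  0.041 ]
Sb [ 0.5967 -0.1628  0.0413] 0.0006468960529323276 (array([ 0.5968, -0.1628,  0.0413]), np.float64(0.0006036613506007571))
T1white scene [324.5278 213.8333] [321 212   9   5  36] [ 0.668  -0.1969  0.052 ]
T1white side [245.8171  84.2378] [235  79  24  11 164] [ 1.1761 -0.7534  0.052 ]Traceback (most recent call last):
  File "<stdin>", line 12, in <module>
  File "h.py", line 24, in blob
    i=min(k,key=lambda i:np.hypot(*(ce[i]-seed)))
ValueError: min() iterable argument is empty
```

Run:
```python
from h import *
s=env.observe()
C={n:campose(n,s) for n in("scene","side","wrist")}
I={n:cv2.imread(f"pics/{n}0.png") for n in C}
for n,p in dict(scene=(324.5,215.5),side=(289,202),wrist=(377,353)).items():
    if n!="scene":
        x,y=p; w=I[n][y-12:y+13,x-12:x+13].max(2); m=(w>w.max()*.88).astype(np.uint8); _,_,st,ce=cv2.connectedComponentsWithStats(m)
        i=1+np.argmax(st[1:,4]); p=ce[i]+(x-12,y-12); print(st[i])
    print("T1",n,p,plane(C[n],p,.052))
cs=[]
for px in [(304,287),(345,275),(323,320),(367,307)]:
    ce,st=blob(I["scene"],"black",px); p=plane(C["scene"],ce,.013); cs.append(p); print("cup",ce,st,p)
print(np.array([np.linalg.norm(cs[i]-cs[j]) for i,j in((0,1),(1,3),(3,2),(2,0),(0,3),(1,2))]))
print("tray",[plane(C["scene"],p,.052) for p in [(258,206),(107,212),(300,419)]])
print("open",plane(C["wrist"],(213,45),.025),plane(C["wrist"],(287,92),.02))
print("red/green",plane(C["scene"],(301,212),.025),plane(C["scene"],(353,183),.025),"tin",plane(C["scene"],(293,175),.02),"clearbox",plane(C["scene"],(363,213),.01))
print("monitor",[plane(C["scene"],p,.01) for p in [(380,250),(440,304),(420,223)]], plane(C["side"],(225,140),.15))
```

```text
T1 scene (324.5, 215.5) [ 0.6633 -0.2     0.052 ]
[ 8  7  7  5 25]
T1 side [288.16 199.12] [ 0.6644 -0.208   0.052 ]
[  4   7  18  14 179]
T1 wrist [377.5698 354.5251] [ 0.6645 -0.2068  0.052 ]
cup [304.1   286.539] [292 276  25  21 410] [ 0.5121 -0.2623  0.013 ]
cup [344.6913 275.2797] [329 263  33  26 690] [ 0.5803 -0.3034  0.013 ]
cup [322.9119 320.101 ] [305 305  37  32 931] [ 0.4706 -0.331   0.013 ]
cup [365.8716 306.5684] [353 296  26  23 475] [ 0.5391 -0.3714  0.013 ]
[0.0797 0.0795 0.0795 0.0803 0.1124 0.1131]
tray [array([ 0.6055, -0.0738,  0.052 ]), array([0.3972, 0.1566, 0.052 ]), array([ 0.2964, -0.4147,  0.052 ])]
open [0.4863 0.129  0.025 ] [0.5563 0.0856 0.02  ]
red/green [ 0.6734 -0.1344  0.025 ] [ 0.8405 -0.1612  0.025 ] tin [ 0.7885 -0.0241  0.02  ] clearbox [ 0.7706 -0.2306  0.01  ]
monitor [array([ 0.6851, -0.3188,  0.01  ]), array([ 0.6246, -0.4672,  0.01  ]), array([ 0.8144, -0.3437,  0.01  ])] [ 0.8479 -0.218   0.15  ]
```

Each of the three capped vials with several rays agrees to about 1 mm at the right cap height. The cups form an 80 mm square (diagonals 112–113 mm). All positions are within reach. First I'll move above the blue tall vial with the fingers narrowed.

Request:
{"api": "jog_arm", "payload": {
  "hand": [0.055,0.055,0.055,0.055,0.055],
  "travel": [
    [0.03,0.013,-0.03],
    [0.035,0.013,-0.04],
    [0.0317,0.013,-0.04],
    [0,0,-0.02],
    [0,0,0]
  ],
  "yaw": [0,0,0,0,0],
  "grip_force": 25
}}

```text
time_s: 0.78
position: [0.6459, 0.0392, 0.1163]
tool_rot: [[-0.0, 1.0, -0.004], [1.0, 0.0, 0.001], [0.001, -0.004, -1.0]]
ft_force: [-0.1, -0.8, 0.5]
grip_width: 0.0553
gripper_force: 0.0
```

Run:
```python
from h import *
s=env.observe()
im=cv2.cvtColor(env.get_image("wrist"),cv2.COLOR_RGB2BGR);cv2.imwrite("pics/w1.png",im)
print(s["time_s"],s["position"],s["grip_width"])
C=campose("wrist",s); K=C[0]
q=C[2].T@(np.array([.6465,.039,.052])-C[1]); print("expected undist px",q[:2]/q[2]*K["fx"]+(K["cx"],K["cy"]))
print("T2",[(ce,st,plane(C,ce,.055)) for ce,st in [blob(im,"blue",(285,350))]])
print("screen corner",tri([ray(campose("scene"),(384,140)),ray(campose("side"),(226,143))]))
```

```text
0.775 [0.6459 0.0392 0.1163] 0.055251167992483405
expected undist px [281.5281 238.3111]
T2 [(array([280.8805, 240.4127]), array([ 263,  222,   36,   37, 1054], dtype=int32), array([0.6461, 0.0389, 0.055 ]))]
screen corner (array([ 0.8479, -0.2184,  0.1469]), np.float64(0.00485771042009314))
```

View pics/w1.png

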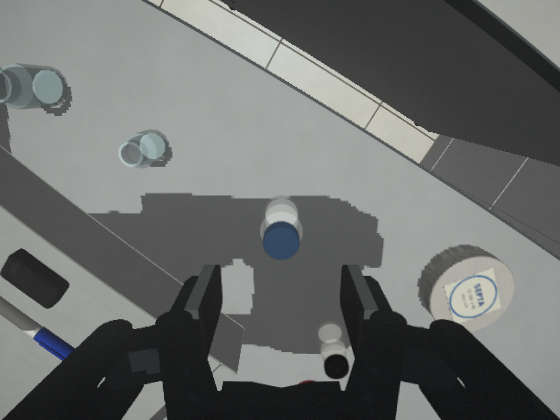

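The blue cap sits at (281,240), centred between the fingers and matching the estimate. I'll descend and grip.

Request:
{"api": "jog_arm", "payload": {
  "hand": [0.055,0.055,0.055,0.055,0.02],
  "travel": [
    [0,0,-0.03],
    [0,0,-0.03],
    [0,0,-0.02],
    [0,0,-0.007],
    [0,0,0]
  ],
  "yaw": [0,0,0,0,0]
}}

```text
time_s: 1.45
position: [0.6471, 0.0388, 0.0324]
tool_rot: [[0.0, 1.0, 0.001], [1.0, -0.0, -0.0], [-0.0, 0.001, -1.0]]
ft_force: [-0.8, 0.1, -1.3]
grip_width: 0.0378
gripper_force: 0.0
```

Request:
{"api": "jog_arm", "payload": {
  "hand": [0.02,0.02,0.02,0.02,0.02],
  "travel": [
    [0,0,0],
    [0,0,0],
    [0,0,0],
    [0,0,0],
    [0,0,0.01]
  ],
  "yaw": [0,0,0,0,0]
}}

```text
time_s: 2.08
position: [0.6464, 0.039, 0.0415]
tool_rot: [[0.0, 1.0, -0.001], [1.0, -0.0, 0.0], [0.0, -0.001, -1.0]]
ft_force: [-0.9, 0.2, -0.4]
grip_width: 0.0267
gripper_force: 24.7
```

Request:
{"api": "jog_arm", "payload": {
  "hand": [0.02,0.02,0.02,0.02,0.02],
  "travel": [
    [0,0,0.03],
    [0,0,0.04],
    [-0.01,-0.02,0.04],
    [-0.016,-0.035,0],
    [-0.02,-0.04,0]
  ],
  "yaw": [0,0,0,0,0]
}}

```text
time_s: 2.7
position: [0.6003, -0.0566, 0.1524]
tool_rot: [[-0.001, 1.0, 0.002], [1.0, 0.001, -0.0], [-0.0, 0.002, -1.0]]
ft_force: [0.0, -0.2, 0.0]
grip_width: 0.0269
gripper_force: 24.7
```

Request:
{"api": "jog_arm", "payload": {
  "hand": [0.02,0.02,0.02,0.02,0.02],
  "travel": [
    [-0.02,-0.045,0],
    [-0.02,-0.045,0],
    [-0.02,-0.045,0],
    [-0.02,-0.045,0],
    [-0.02,-0.04,0]
  ],
  "yaw": [0,0,0,0,0]
}}

```text
time_s: 3.32
position: [0.4999, -0.2775, 0.152]
tool_rot: [[0.0, 1.0, 0.001], [1.0, -0.0, -0.0], [-0.0, 0.001, -1.0]]
ft_force: [-0.0, -0.6, -0.3]
grip_width: 0.0267
gripper_force: 24.7
```

Request:
{"api": "jog_arm", "payload": {
  "hand": [0.02,0.02,0.02,0.02,0.02],
  "travel": [
    [-0.02,-0.035,0],
    [-0.01,-0.02,-0.02],
    [0,0,-0.03],
    [0,0,-0.025],
    [0,0,-0.015]
  ],
  "yaw": [0,0,0,0,0]
}}

```text
time_s: 3.95
position: [0.4705, -0.3308, 0.0607]
tool_rot: [[0.0, 1.0, -0.001], [1.0, -0.0, 0.001], [0.001, -0.001, -1.0]]
ft_force: [0.3, -0.7, 0.7]
grip_width: 0.0271
gripper_force: 24.7
```

Run:
```python
from h import *
im=cv2.cvtColor(env.get_image("scene"),cv2.COLOR_RGB2BGR)
s=env.observe();print(s["position"],s["ft_force"])
wi=cv2.cvtColor(env.get_image("wrist"),cv2.COLOR_RGB2BGR)
a=cv2.resize(im[200:380,230:430],(400,360),interpolation=2);b=cv2.resize(wi,(400,300))
o=np.zeros((360,800,3),np.uint8);o[:,:400]=a;o[:300,400:]=b
cv2.imwrite("pics/p2.png",o)
```

```text
[ 0.4701 -0.3304  0.0593] [-1.0772  1.325  -1.8745]
```

View pics/p2.png

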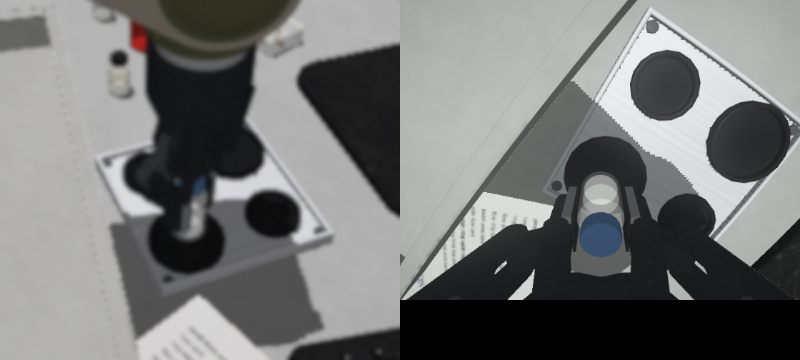

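The vial hangs centred over the wide cup, seen at about (600,175) in the wrist half. I'll set it down and release.

Request:
{"api": "jog_arm", "payload": {
  "hand": [0.02,0.02,0.02,0.02,0.02],
  "travel": [
    [0,0,-0.01],
    [0,0,-0.006],
    [0,0,-0.003],
    [0,0,0],
    [0,0,0]
  ],
  "yaw": [0,0,0,0,0]
}}

```text
time_s: 4.68
position: [0.4708, -0.3311, 0.0428]
tool_rot: [[-0.0, 1.0, 0.0], [1.0, 0.0, -0.0], [-0.0, 0.0, -1.0]]
ft_force: [-0.8, 1.9, 5.3]
grip_width: 0.0266
gripper_force: 25.0
```

Request:
{"api": "jog_arm", "payload": {
  "hand": [0.05,0.05,0.05,0.05,0.05],
  "travel": [
    [0,0,0],
    [0,0,0],
    [0,0,0.005],
    [0,0,0.025],
    [0,0,0.04]
  ],
  "yaw": [0,0,0,0,0]
}}

```text
time_s: 5.3
position: [0.4703, -0.3306, 0.1124]
tool_rot: [[0.0, 1.0, -0.002], [1.0, -0.0, 0.002], [0.002, -0.002, -1.0]]
ft_force: [0.9, -0.2, -0.2]
grip_width: 0.0501
gripper_force: 0.0
```

Request:
{"api": "jog_arm", "payload": {
  "hand": [0.055,0.055,0.055,0.055,0.055],
  "travel": [
    [0.03,0.02,0.02],
    [0.045,0.03,0],
    [0.045,0.03,0],
    [0.045,0.03,0],
    [0.029,0.015,0]
  ],
  "yaw": [0,0,0,0,0]
}}

```text
time_s: 5.92
position: [0.6663, -0.2039, 0.1324]
tool_rot: [[-0.002, 1.0, 0.0], [1.0, 0.002, 0.0], [0.0, 0.0, -1.0]]
ft_force: [0.3, 0.0, -0.3]
grip_width: 0.055
gripper_force: 0.0
```

Run:
```python
from h import *
im=cv2.cvtColor(env.get_image("scene"),cv2.COLOR_RGB2BGR)
s=env.observe();print(s["time_s"],s["position"],s["ft_force"])
C=campose("wrist",s)
wi=cv2.cvtColor(env.get_image("wrist"),cv2.COLOR_RGB2BGR)
cv2.imwrite("pics/s3r.png",im);cv2.imwrite("pics/w3r.png",wi)
a=cv2.resize(im[200:380,230:430],(400,360),interpolation=2);b=cv2.resize(wi,(400,300))
o=np.zeros((360,800,3),np.uint8);o[:,:400]=a;o[:300,400:]=b
cv2.imwrite("pics/p3.png",o)
K=C[0];q=C[2].T@(np.array([.6645,-.206,.058])-C[1]); print(q[:2]/q[2]*K["fx"]+(K["cx"],K["cy"]))
g=cv2.cvtColor(wi,cv2.COLOR_BGR2GRAY);n,l,st,ce=cv2.connectedComponentsWithStats((g>200).astype(np.uint8))
print([(c,t,plane(C,c,.058)) for c,t in zip(ce[1:],st[1:]) if 200<t[4]<3000])
```

```text
5.975 [ 0.6685 -0.2024  0.1321] [-2.8077  3.3129 -0.9007]
[273.6408 237.199 ]
[]
```

View pics/p3.png

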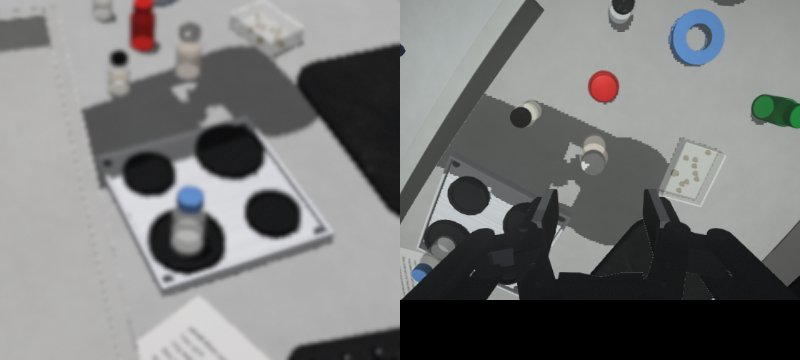

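The blue vial stands in its cup, seen at (188,235) in the left half. The white cap is in shadow at wrist pixel (271,226). I'll refine after the arm settles.

Request:
{"api": "jog_arm", "payload": {
  "hand": [0.055,0.055,0.055,0.055,0.055],
  "travel": [
    [0,0,-0.02],
    [0,0,0],
    [0,0,0],
    [0,0,0],
    [0,0,0]
  ],
  "yaw": [0,0,0,0,0]
}}

```text
time_s: 6.65
position: [0.6647, -0.2062, 0.1129]
tool_rot: [[0.0, 1.0, 0.001], [1.0, -0.0, -0.0], [-0.0, 0.001, -1.0]]
ft_force: [-1.2, 0.2, 0.5]
grip_width: 0.0551
gripper_force: 0.0
```

Run:
```python
from h import *
s=env.observe();print(s["position"])
C=campose("wrist",s)
wi=cv2.cvtColor(env.get_image("wrist"),cv2.COLOR_RGB2BGR)
g=cv2.medianBlur(cv2.cvtColor(wi,cv2.COLOR_BGR2GRAY),3)
c=cv2.HoughCircles(g[180:300,220:340],cv2.HOUGH_GRADIENT,1,20,param1=80,param2=12,minRadius=14,maxRadius=26)
for x,y,r in c[0][:3]: print(x+220,y+180,r,plane(C,(x+220,y+180),.058))
cv2.imwrite("pics/w4.png",cv2.resize(wi[150:330,200:380],None,fx=3,fy=3))
```

```text
[ 0.6647 -0.2062  0.1129]
275.5 235.5 17.1 [ 0.6621 -0.2007  0.058 ]
277.5 206.5 15.8 [ 0.6634 -0.1833  0.058 ]
```

View pics/w4.png

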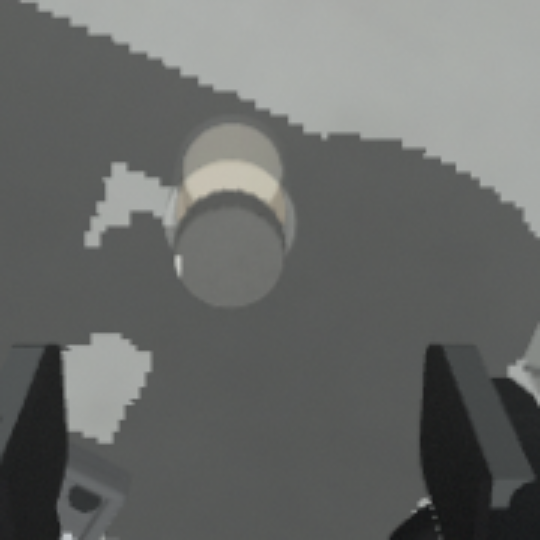

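The cap top is centred at crop (229,256), which is pixel (276,235). That puts the vial at (0.6625, −0.201), so I'll correct by −2 and +5 mm and then descend.

Request:
{"api": "jog_arm", "payload": {
  "hand": [0.055,0.055,0.055,0.055,0.055],
  "travel": [
    [-0.002,0.005,-0.015],
    [0,0,-0.03],
    [0,0,-0.025],
    [0,0,-0.012],
    [0,0,0]
  ],
  "yaw": [0,0,0,0,0]
}}

```text
time_s: 7.32
position: [0.6626, -0.201, 0.03]
tool_rot: [[0.0, 1.0, -0.001], [1.0, -0.0, 0.0], [0.0, -0.001, -1.0]]
ft_force: [0.2, -0.0, 0.5]
grip_width: 0.0551
gripper_force: 0.0
```

Request:
{"api": "jog_arm", "payload": {
  "hand": [0.02,0.02,0.02,0.02,0.02],
  "travel": [
    [0,0,0],
    [0,0,0],
    [0,0,0],
    [0,0,0],
    [0,0,0]
  ],
  "yaw": [0,0,0,0,0]
}}

```text
time_s: 7.95
position: [0.6632, -0.2012, 0.0316]
tool_rot: [[-0.0, 1.0, 0.002], [1.0, 0.0, -0.001], [-0.001, 0.002, -1.0]]
ft_force: [0.3, 0.2, 5.4]
grip_width: 0.0266
gripper_force: 24.8
```

Request:
{"api": "jog_arm", "payload": {
  "hand": [0.02,0.02,0.02,0.02,0.02],
  "travel": [
    [0,0,0.02],
    [0,0,0.03],
    [0,0,0.03],
    [-0.0125,-0.02,0],
    [-0.03,-0.035,0]
  ],
  "yaw": [0,0,0,0,0]
}}

```text
time_s: 8.57
position: [0.6194, -0.2563, 0.1092]
tool_rot: [[-0.002, 1.0, -0.001], [1.0, 0.002, 0.0], [0.0, -0.001, -1.0]]
ft_force: [0.5, -0.6, -1.0]
grip_width: 0.0269
gripper_force: 24.7
```

Request:
{"api": "jog_arm", "payload": {
  "hand": [0.02,0.02,0.02,0.02,0.02],
  "travel": [
    [-0.03,-0.035,0],
    [-0.01,-0.012,0],
    [0,0,-0.02],
    [0,0,-0.025],
    [0,0,-0.01]
  ],
  "yaw": [0,0,0,0,0]
}}

```text
time_s: 9.2
position: [0.5794, -0.3025, 0.0532]
tool_rot: [[-0.0, 1.0, -0.003], [1.0, 0.0, 0.002], [0.002, -0.003, -1.0]]
ft_force: [0.7, -0.0, -0.4]
grip_width: 0.0273
gripper_force: 24.7
```

Request:
{"api": "jog_arm", "payload": {
  "hand": [0.02,0.02,0.02,0.02,0.02],
  "travel": [
    [0,0,-0.007],
    [0,0,-0.004],
    [0,0,-0.002],
    [0,0,0],
    [0,0,0]
  ],
  "yaw": [0,0,0,0,0]
}}

```text
time_s: 9.82
position: [0.5803, -0.3031, 0.0427]
tool_rot: [[-0.0, 1.0, 0.0], [1.0, 0.0, -0.0], [-0.0, 0.0, -1.0]]
ft_force: [-1.0, -1.0, -0.5]
grip_width: 0.0269
gripper_force: 24.7
```

Request:
{"api": "jog_arm", "payload": {
  "hand": [0.02,0.02,0.02,0.02,0.05],
  "travel": [
    [0,0,-0.001],
    [0,0,-0.001],
    [0,0,0],
    [0,0,0],
    [0,0,0]
  ],
  "yaw": [0,0,0,0,0]
}}

```text
time_s: 10.45
position: [0.5803, -0.3031, 0.0407]
tool_rot: [[0.0, 1.0, 0.001], [1.0, -0.0, -0.0], [-0.0, 0.001, -1.0]]
ft_force: [-0.6, 0.5, -0.0]
grip_width: 0.0438
gripper_force: 0.0
```

Request:
{"api": "jog_arm", "payload": {
  "hand": [0.05,0.05,0.05,0.05,0.05],
  "travel": [
    [0,0,0],
    [0,0,0.005],
    [0,0,0.02],
    [0,0,0.03],
    [0,0,0.02]
  ],
  "yaw": [0,0,0,0,0]
}}

```text
time_s: 11.08
position: [0.5805, -0.3032, 0.117]
tool_rot: [[-0.0, 1.0, 0.001], [1.0, 0.0, -0.001], [-0.001, 0.001, -1.0]]
ft_force: [-0.8, 0.3, -0.7]
grip_width: 0.05
gripper_force: 0.0
```

Request:
{"api": "jog_arm", "payload": {
  "hand": [0.05,0.05,0.05,0.05,0.05],
  "travel": [
    [0.004,0.04,0],
    [0.0085,0.05,0],
    [0.004,0.04,0],
    [0,0.01,0],
    [0,0,0]
  ],
  "yaw": [0,0,0,0,0]
}}

```text
time_s: 11.7
position: [0.5968, -0.1631, 0.1156]
tool_rot: [[-0.001, 1.0, 0.0], [1.0, 0.001, -0.0], [-0.0, 0.0, -1.0]]
ft_force: [-0.2, -0.7, -0.5]
grip_width: 0.0502
gripper_force: 0.0
```

Run:
```python
from h import *
s=env.observe();print(s["position"])
C=campose("wrist",s)
wi=cv2.cvtColor(env.get_image("wrist"),cv2.COLOR_RGB2BGR); im=cv2.cvtColor(env.get_image("scene"),cv2.COLOR_RGB2BGR)
ce,st=blob(wi,"black",(281,250)); print(ce,st,plane(C,ce,.045))
a=cv2.resize(im[200:380,230:430],(400,360),interpolation=2);b=cv2.resize(wi,(400,300))
o=np.zeros((360,800,3),np.uint8);o[:,:400]=a;o[:300,400:]=b
cv2.imwrite("pics/p5.png",o)
```

```text
[ 0.5968 -0.1631  0.1156]
[280.9709 231.7614] [266 217  31  31 721] [ 0.5973 -0.1616  0.045 ]
```

View pics/p5.png

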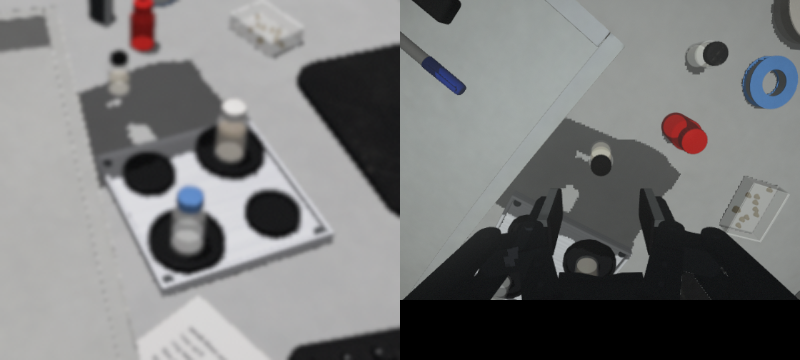

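Both tall vials stand in their cups, and the short vial's cap is at wrist pixel (281,232), centred. I'll descend and grip.

Request:
{"api": "jog_arm", "payload": {
  "hand": [0.05,0.05,0.05,0.05,0.05],
  "travel": [
    [0,0.001,-0.025],
    [0,0,-0.03],
    [0,0,-0.02],
    [0,0,-0.0105],
    [0,0,0]
  ],
  "yaw": [0,0,0,0,0]
}}

```text
time_s: 12.42
position: [0.5965, -0.1627, 0.0295]
tool_rot: [[0.001, 1.0, -0.001], [1.0, -0.001, 0.0], [0.0, -0.001, -1.0]]
ft_force: [-0.2, 0.6, 0.8]
grip_width: 0.0501
gripper_force: 0.0
```

Request:
{"api": "jog_arm", "payload": {
  "hand": [0.015,0.015,0.015,0.015,0.015],
  "travel": [
    [0,0,0],
    [0,0,0],
    [0,0,0],
    [0,0,0],
    [0,0,0]
  ],
  "yaw": [0,0,0,0,0]
}}

```text
time_s: 13.05
position: [0.5971, -0.1623, 0.0308]
tool_rot: [[-0.0, 1.0, 0.002], [1.0, 0.0, -0.001], [-0.001, 0.002, -1.0]]
ft_force: [-0.1, -0.4, 6.5]
grip_width: 0.0222
gripper_force: 24.7
```

Request:
{"api": "jog_arm", "payload": {
  "hand": [0.015,0.015,0.015,0.015,0.015],
  "travel": [
    [0,0,0.03],
    [0,0,0.04],
    [0,0,0.04],
    [-0.008,-0.03,0.01],
    [-0.01,-0.04,0]
  ],
  "yaw": [0,0,0,0,0]
}}

```text
time_s: 13.68
position: [0.5789, -0.2321, 0.1512]
tool_rot: [[-0.002, 1.0, 0.002], [1.0, 0.002, -0.001], [-0.001, 0.002, -1.0]]
ft_force: [0.0, -0.3, -0.1]
grip_width: 0.0218
gripper_force: 24.6
```

Request:
{"api": "jog_arm", "payload": {
  "hand": [0.015,0.015,0.015,0.015,0.015],
  "travel": [
    [-0.01,-0.04,0],
    [-0.01,-0.04,0],
    [-0.01,-0.035,0],
    [-0.0098,-0.0239,0],
    [0,0,-0.02]
  ],
  "yaw": [0,0,0,0,0]
}}

```text
time_s: 14.3
position: [0.5385, -0.3729, 0.1308]
tool_rot: [[0.002, 1.0, 0.002], [1.0, -0.002, -0.002], [-0.002, 0.002, -1.0]]
ft_force: [-0.2, 0.6, -0.3]
grip_width: 0.022
gripper_force: 24.6
```

Request:
{"api": "jog_arm", "payload": {
  "hand": [0.015,0.015,0.015,0.015,0.015],
  "travel": [
    [0,0,-0.03],
    [0,0,-0.03],
    [0,0,-0.015],
    [0,0,-0.007],
    [0,0,0]
  ],
  "yaw": [0,0,0,0,0]
}}

```text
time_s: 14.92
position: [0.5391, -0.371, 0.0482]
tool_rot: [[-0.0, 1.0, 0.0], [1.0, 0.0, -0.0], [-0.0, 0.0, -1.0]]
ft_force: [0.1, 0.4, -0.3]
grip_width: 0.0218
gripper_force: 24.6
```

Run:
```python
from h import *
s=env.observe();print(s["position"],s["ft_force"])
wi=cv2.cvtColor(env.get_image("wrist"),cv2.COLOR_RGB2BGR); im=cv2.cvtColor(env.get_image("scene"),cv2.COLOR_RGB2BGR)
a=cv2.resize(im[200:380,230:430],(400,360),interpolation=2);b=cv2.resize(wi,(400,300))
o=np.zeros((360,800,3),np.uint8);o[:,:400]=a;o[:300,400:]=b
cv2.imwrite("pics/p6.png",o)
```

```text
[ 0.5391 -0.371   0.0482] [ 0.0648  0.3868 -0.3429]
```

View pics/p6.png

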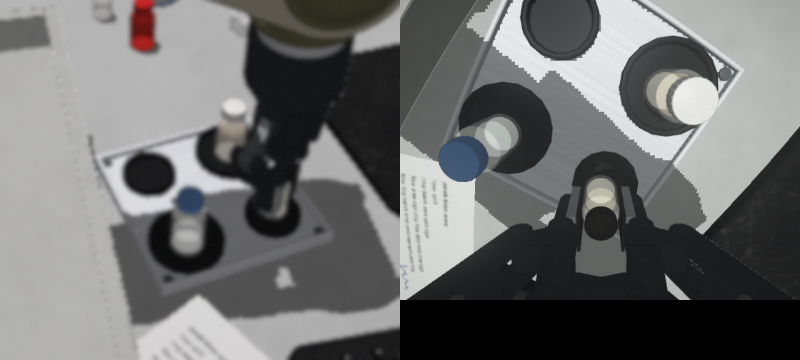

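The short vial is over the narrow cup, at about (602,185) in the wrist half. I'll lower and release, then go to the last short vial at (0.687, −0.069).

Request:
{"api": "jog_arm", "payload": {
  "hand": [0.015,0.015,0.015,0.015,0.04],
  "travel": [
    [0,0,-0.004],
    [0,0,-0.003],
    [0,0,-0.001],
    [0,0,0],
    [0,0,0]
  ],
  "yaw": [0,0,0,0,0]
}}

```text
time_s: 15.65
position: [0.5389, -0.3709, 0.04]
tool_rot: [[-0.0, 1.0, 0.0], [1.0, 0.0, -0.0], [-0.0, 0.0, -1.0]]
ft_force: [0.1, -0.0, 0.4]
grip_width: 0.0387
gripper_force: 0.0
```

Request:
{"api": "jog_arm", "payload": {
  "hand": [0.04,0.04,0.04,0.04,0.04],
  "travel": [
    [0,0,0],
    [0,0,0.005],
    [0,0,0.02],
    [0,0,0.03],
    [0,0,0.04]
  ],
  "yaw": [0,0,0,0,0]
}}

```text
time_s: 16.27
position: [0.5386, -0.3707, 0.1353]
tool_rot: [[0.0, 1.0, -0.001], [1.0, -0.0, 0.001], [0.001, -0.001, -1.0]]
ft_force: [-0.5, 0.1, -0.1]
grip_width: 0.04
gripper_force: 0.0
```

Request:
{"api": "jog_arm", "payload": {
  "hand": [0.05,0.05,0.05,0.05,0.05],
  "travel": [
    [0.015,0.03,0],
    [0.02,0.045,0],
    [0.025,0.05,0],
    [0.025,0.05,0],
    [0.025,0.05,0]
  ],
  "yaw": [0,0,0,0,0]
}}

```text
time_s: 16.9
position: [0.6495, -0.1442, 0.1352]
tool_rot: [[0.0, 1.0, 0.0], [1.0, -0.0, -0.0], [-0.0, 0.0, -1.0]]
ft_force: [0.2, 0.5, -0.0]
grip_width: 0.0503
gripper_force: 0.0
```

Request:
{"api": "jog_arm", "payload": {
  "hand": [0.05,0.05,0.05,0.05,0.05],
  "travel": [
    [0.02,0.04,0],
    [0.01,0.03,0],
    [0.008,0.0075,0],
    [0,0,-0.02],
    [0,0,0]
  ],
  "yaw": [0,0,0,0,0]
}}

```text
time_s: 17.52
position: [0.6862, -0.0692, 0.1135]
tool_rot: [[0.001, 1.0, -0.003], [1.0, -0.001, 0.001], [0.001, -0.003, -1.0]]
ft_force: [0.7, 0.5, 0.4]
grip_width: 0.0498
gripper_force: 0.0
```

Run:
```python
from h import *
s=env.observe();print(s["position"])
C=campose("wrist",s)
wi=cv2.cvtColor(env.get_image("wrist"),cv2.COLOR_RGB2BGR); im=cv2.cvtColor(env.get_image("scene"),cv2.COLOR_RGB2BGR)
ce,st=blob(wi,"black",(281,240)); print(ce,st,plane(C,ce,.045))
a=cv2.resize(im[200:380,230:430],(400,360),interpolation=2);b=cv2.resize(wi,(400,300))
o=np.zeros((360,800,3),np.uint8);o[:,:400]=a;o[:300,400:]=b
cv2.imwrite("pics/p7.png",o)
```

```text
[ 0.6862 -0.0692  0.1135]
[281.6809 233.1657] [267 218  30  31 724] [ 0.687  -0.0678  0.045 ]
```

View pics/p7.png

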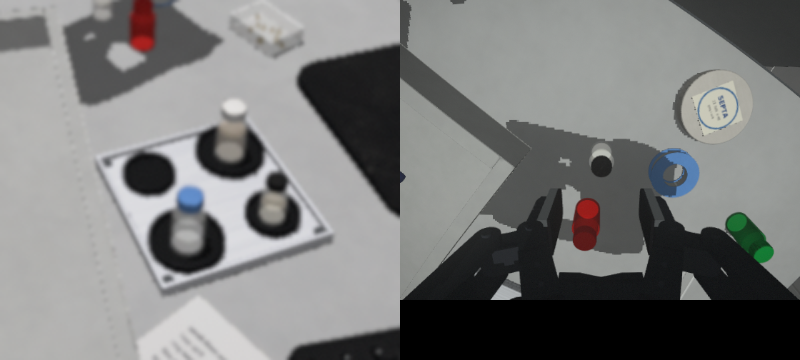

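The three placed vials stand well. The last cap is at wrist pixel (282,233), centred. The blue ring is close on the +x side, so I'll descend with a narrower opening.

Request:
{"api": "jog_arm", "payload": {
  "hand": [0.04,0.04,0.04,0.04,0.04],
  "travel": [
    [0,0.001,-0.015],
    [0,0,-0.025],
    [0,0,-0.025],
    [0,0,-0.0185],
    [0,0,0]
  ],
  "yaw": [0,0,0,0,0]
}}

```text
time_s: 18.25
position: [0.6862, -0.0674, 0.0298]
tool_rot: [[0.0, 1.0, -0.003], [1.0, -0.0, 0.001], [0.001, -0.003, -1.0]]
ft_force: [0.8, -0.6, 0.7]
grip_width: 0.0402
gripper_force: 0.0
```

Request:
{"api": "jog_arm", "payload": {
  "hand": [0.015,0.015,0.015,0.015,0.015],
  "travel": [
    [0,0,0],
    [0,0,0],
    [0,0,0],
    [0,0,0],
    [0,0,0]
  ],
  "yaw": [0,0,0,0,0]
}}

```text
time_s: 18.88
position: [0.6873, -0.0675, 0.0323]
tool_rot: [[0.0, 1.0, 0.002], [1.0, -0.0, -0.0], [-0.0, 0.002, -1.0]]
ft_force: [-0.5, -0.1, 6.5]
grip_width: 0.0222
gripper_force: 25.4
```

Request:
{"api": "jog_arm", "payload": {
  "hand": [0.015,0.015,0.015,0.015,0.015],
  "travel": [
    [0,0,0.03],
    [0,0,0.04],
    [0,0,0.04],
    [-0.025,-0.025,0.01],
    [-0.035,-0.04,0]
  ],
  "yaw": [0,0,0,0,0]
}}

```text
time_s: 19.5
position: [0.6267, -0.1323, 0.1522]
tool_rot: [[-0.002, 1.0, 0.002], [1.0, 0.002, -0.001], [-0.001, 0.002, -1.0]]
ft_force: [0.2, -1.2, -1.2]
grip_width: 0.0221
gripper_force: 25.1
```

Request:
{"api": "jog_arm", "payload": {
  "hand": [0.015,0.015,0.015,0.015,0.015],
  "travel": [
    [-0.035,-0.04,0],
    [-0.035,-0.04,0],
    [-0.03,-0.032,0],
    [-0.015,-0.017,0],
    [0,0,-0.02]
  ],
  "yaw": [0,0,0,0,0]
}}

```text
time_s: 20.12
position: [0.5113, -0.2631, 0.1323]
tool_rot: [[0.002, 1.0, 0.002], [1.0, -0.002, -0.002], [-0.002, 0.002, -1.0]]
ft_force: [0.6, 0.6, -0.2]
grip_width: 0.0224
gripper_force: 25.1
```

Request:
{"api": "jog_arm", "payload": {
  "hand": [0.015,0.015,0.015,0.015,0.015],
  "travel": [
    [0,0,-0.03],
    [0,0,-0.03],
    [0,0,-0.015],
    [0,0,-0.005],
    [0,0,0]
  ],
  "yaw": [0,0,0,0,0]
}}

```text
time_s: 20.75
position: [0.5121, -0.2616, 0.0518]
tool_rot: [[-0.0, 1.0, 0.001], [1.0, 0.0, -0.001], [-0.001, 0.001, -1.0]]
ft_force: [0.1, 0.3, 0.3]
grip_width: 0.0225
gripper_force: 25.1
```

Request:
{"api": "jog_arm", "payload": {
  "hand": [0.015,0.015,0.015,0.015,0.015],
  "travel": [
    [0,0,-0.006],
    [0,0,-0.003],
    [0,0,-0.002],
    [0,0,0],
    [0,0,0]
  ],
  "yaw": [0,0,0,0,0]
}}

```text
time_s: 21.38
position: [0.512, -0.2615, 0.0422]
tool_rot: [[-0.0, 1.0, 0.001], [1.0, 0.0, -0.001], [-0.001, 0.001, -1.0]]
ft_force: [-4.3, 3.7, 15.9]
grip_width: 0.0222
gripper_force: 26.5
```

Request:
{"api": "jog_arm", "payload": {
  "hand": [0.04,0.04,0.04,0.04,0.04],
  "travel": [
    [0,0,0],
    [0,0,0],
    [0,0,0.005],
    [0,0,0.02],
    [0,0,0.03]
  ],
  "yaw": [0,0,0,0,0]
}}

```text
time_s: 22.0
position: [0.5116, -0.2612, 0.0955]
tool_rot: [[0.0, 1.0, -0.001], [1.0, -0.0, 0.001], [0.001, -0.001, -1.0]]
ft_force: [0.5, -0.2, 0.5]
grip_width: 0.0398
gripper_force: 0.0
```

Request:
{"api": "jog_arm", "payload": {
  "hand": [0.05,0.05,0.05,0.05,0.05],
  "travel": [
    [0,0,0.03],
    [-0.01,0.03,0.03],
    [0,0.05,0.03],
    [0,0.05,0],
    [0,0,0]
  ],
  "yaw": [0,0,0,0,0]
}}

```text
time_s: 22.62
position: [0.5016, -0.1287, 0.1861]
tool_rot: [[-0.004, 1.0, 0.001], [1.0, 0.004, 0.0], [0.0, 0.001, -1.0]]
ft_force: [-0.1, -0.7, -0.4]
grip_width: 0.05
gripper_force: 0.0
```

Run:
```python
from h import *
s=env.observe();print(s["time_s"],s["position"])
wi=cv2.cvtColor(env.get_image("side"),cv2.COLOR_RGB2BGR); im=cv2.cvtColor(env.get_image("scene"),cv2.COLOR_RGB2BGR)
a=cv2.resize(im[160:360,130:430],(500,333),interpolation=2);b=cv2.resize(wi[150:400,170:420],(300,300))
o=np.zeros((333,800,3),np.uint8);o[:,:500]=a;o[:300,500:]=b
cv2.imwrite("pics/p8.png",o)
```

```text
22.625 [ 0.5016 -0.1287  0.1861]
```

View pics/p8.png

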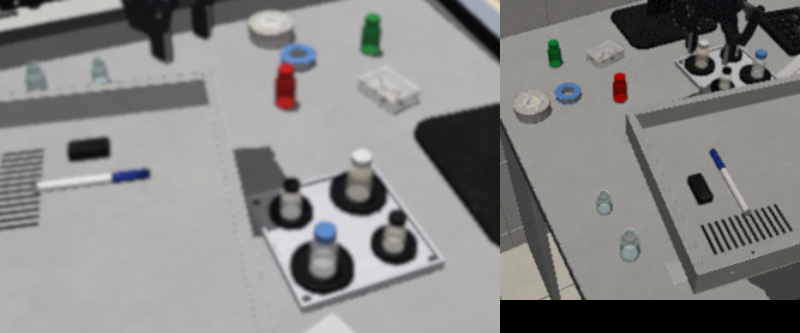

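All four capped vials stand upright in the right cups. The open vials at (35,75) and (100,70) in the left half are untouched, as are the red and green bottles, and the gripper is clear and empty. I'll hand it in.

```bash
python3 -c "from rig import env;print(env.close_job())"
```

```text
the job is handed in; nothing more can be done
None
```

I placed all four capped vials upright in the carrier, tall in the wide cups and short in the narrow ones, left the open vials standing, released everything, and handed the job in at about 23 s.

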